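# Fit the spare drip plate beside its neighbour in the bottle bay

## Task

Press down on the rubber-topped front end of the long drip plate in the raised storage rack and drag it back by friction, all the way to the rack's low front stop, so that its grip tab comes out from under the blue cover. Lift the plate out by the tab, lay it gently on the counter in front of the bottle bay's blue hood, end towards the opening, and let go of it; then take it again by its long sides near the robot-side end and slide it in under the hood until it butts flush, end to end and edges in line, against the short plate already in there. Let go, and leave the bottle, the jar and the handpiece stand where they are.

Things in the scene. Friction and masses are not known exactly. Their poses are not given: they have to be found in the camera images.
- long_plate: Loose smooth steel drip plate, 0.3 kg: slab 160 (x) x 60 (y) x 10 mm; 2 mm non-slip black rubber on top of each end (x from 22 to 78 mm off centre: 12 thick there); mid-top an upright grip tab 30 (x) x 10 (y), its top 34 mm up. Origin: centre of underside; x lengthwise, ends alike. Starts in the rack, tab under the cover, 49 to 66 mm of its near end open. Press 5 to 15 N to drag it.
- rack: Fixed white storage rack, a channel. Origin: on the counter, below the middle of the front edge of its blue see-through cover; x runs along the channel, away from the robot. Channel floor 20 mm up, 64 mm wide; side walls 29 mm up (3 mm below the rubber), so no side grip there. Cover: x = 0 to 129 mm, 78 mm wide, underside 62, top 67 mm up.
- rack_stop (a point): Middle of the inner face of the rack's front stop, at the channel floor (20 mm above the counter), 165 mm before the cover's edge (rack x = -165 mm). The stop is 6 mm thick and stands only 6 mm above the channel floor. With the plate against it, the plate's centre is at rack x = -85 mm and its far end 5 mm clear of the cover.
- bay: Fixed bottle bay: a blue see-through hood standing on the counter, open at the front, bare counter before it. Origin: on the counter, below the middle of the hood's front edge; x runs into the bay, away from the robot. Hood: x = 0 to 183 mm, 94 mm wide inside, 104 outside, roof underside 46, top 51 mm up. Too low for a gripper on the tab: slide the plate in by its near end.
- bay_end (a point): Middle of the bay's closed back, at the counter, 183 mm behind the hood's front edge: face of a black console block, 90 mm deep, 104 mm wide, 85 mm tall (99 with its three knobs).
- short_plate: Steel plate already in the bay, loose, resting within 3 mm of the bay's back: slab 70 (x) x 60 (y) mm, rubber-topped, 12 mm thick, no tab. Origin: centre of underside; x runs into the bay. Up to 8 mm off the bay's middle. With the long plate butted against it the centres are 115 mm apart along x, and about 50 mm of the long plate's near end stays out in the open.
- serum: Bystander: upright white bottle, 38 mm across, 120 mm tall. Origin: centre of its underside.
- jar: Bystander: white cream jar, 64 mm across, 55 mm tall. Origin: centre of its underside.
- handpiece_stand: Bystander: black base 90 x 70 x 20 mm with an upright white handpiece, 120 mm tall overall. Origin: centre of its underside.
Not all that is in view belongs to the job. There is more than one size of the long_plate; the one meant has the size given above.

How it is judged (in metres and radians):
On the way, in this order (a step that is already met when the one before it is completed fails the run):
1. the long plate is drawn back to the rack's front stop (within 10 mm), still lying in the channel (x of long_plate in the frame of rack below -0.075 m and height (world z) of long_plate between 0.015 and 0.026 m), for 0.2 s.
2. the long plate is lifted clear of the rack (height (world z) of long_plate above 0.04 m), for 0.1 s.
3. the long plate lies on the counter in front of the bay's hood, end towards the opening, let go (height (world z) of long_plate below 0.004 m and angle between long_plate's own z axis and vertical below 0.05 rad and x of long_plate in the frame of bay between -0.25 and 0 m and y of long_plate in the frame of bay between -0.08 and 0.08 m and angle between the x axis of long_plate and the x axis of bay, either way round below 0.6 rad and contact force between the fingers and long_plate below 0.1 N and linear speed of long_plate below 0.02 m/s), for 0.2 s.
4. the long plate, still on the counter, is taken by its long sides (fingers low beside it) (contact force between the fingers and long_plate above 1 N and height (world z) of long_plate below 0.004 m and x of the grasp point in the frame of long_plate between -0.08 and 0.08 m and z of the grasp point in the frame of long_plate below 0.03 m), for 0.1 s.
At the end, for the whole second after the job is handed in: The long plate lies flat on the counter under the hood, released and at rest, butted against the short plate (gap under 4 mm), long edges in line within 6 mm and parallel within 4 degrees; the short plate is still at the back of the bay (within 10 mm) (x of long_plate in the frame of short_plate between -0.119 and -0.11 m and y of long_plate in the frame of short_plate between -0.006 and 0.006 m and angle between the x axis of long_plate and the x axis of short_plate, either way round below 0.07 rad and height (world z) of long_plate below 0.004 m and angle between long_plate's own z axis and vertical below 0.04 rad and x of short_plate in the frame of bay above 0.135 m and linear speed of long_plate below 0.01 m/s and contact force between the fingers and long_plate below 0.1 N); the robot touches nothing.
It fails at once if the bottle is moved by more than 25 mm (distance of serum from where it was at the start of the episode above 0.025 m).
It fails at once if the jar is moved by more than 25 mm (distance of jar from where it was at the start of the episode above 0.025 m).
It fails at once if the handpiece stand is moved by more than 25 mm (distance of handpiece_stand from where it was at the start of the episode above 0.025 m).
It fails at once if the long plate is dropped (moves faster than 0.6 m/s out of the fingers) (linear speed of long_plate above 0.6 m/s and contact force between the fingers and long_plate below 0.1 N).
It also fails if it takes over 67 s, if anything falls off the work surface, if the arm or the gripper's body presses on something with over 40 N, if the wrist force passes 120 N, or if a joint passes its speed limit or range.

## Robot

A 6-joint arm with a two-finger parallel gripper is mounted at the origin on the work surface. World frame = base frame: x ahead of the robot, y to its left, z up, the work surface at z = 0. Lengths are in m, angles in degrees, forces in N, time in s.
With the tool pointing down it reaches from about 0.275 to 0.825 m from the base axis. Payload 5.2 kg.
Tool frame: the origin (TCP) lies on the centre line of the jaws, within the pads' length; the fingertips stand bot.tips_ahead ahead of it and the grasp point (between the pads) lies 5 mm behind it (bot.tips_ahead is the distance from the TCP to the fingertips, in m); z points along the fingers, y is the direction in which the jaws open and shut (so a half turn about z gives the same grasp; the last joint's range is limited). The gripper opens to 93 mm and grips with 3 to 60 N. Pads are 15 mm wide; open, the fingers measure 128 mm over their backs; the gripper's body (75 mm by 188 mm) begins 65 mm behind the grasp point.
Start: joints at [-83.01, 14.817, 87.949, -0, 77.235, -11.62], TCP at [0.176, -0.521, 0.233] pointing down, gripper open.
Joint ranges: [-179.93, 179.93], [-52.35, 119.4], [10.71, 147.94], [-69.91, 249.91], [12.55, 155.21], [-178.61, 178.61]. Speed limits (degrees/s): [147.25, 147.25, 180, 180, 180, 180].

## Interface

Orientations are given as [roll, pitch, yaw] about the fixed x, y, z axes, in that order (R = Rz(yaw) Ry(pitch) Rx(roll)).
In Python, from workcell import bot gives the robot as it stands. The module is installed in compiled form; this text tells all that it offers.
- The arm moves only by the tool jog_arm, never from a script. Its argument "series" is a list of rows, each a list of 3 entries, a list of its own where there are three numbers: the finger opening in mm, from 0 to 93, then the shift along the tool's x, y, z in mm, then the turn, a rotation vector about the tool's x, y, z in degrees. A call has 1 to 5 rows; each row is the pose to reach, as a shift and turn from the pose measured when the call began, along the tool's axes at that moment; what a row does not reach only later rows make up. A row lasts 1/10 s, in which the tool goes at most 50 mm and 8.59 degrees, less where a joint would pass 70% of its speed; a pose out of reach is approached as far as the arm can. A call with a gripper value outside its range is refused whole. The fingers move at their own pace and stop on an object; "newtons" is the grip in N (left out, the last holds). Time passes only in rows, so rows that repeat a pose let the fingers close. It gives the time, the measured TCP pose, the force and the opening at its end, in the units of the state.
- bot.get_state(): the state, without advancing time (a new reading comes with each control period).
- bot.snapshot(name): name is "scene" or "side" or "wrist"; returns (picture, depth): 480x640x3 uint8, blue, green, red; 480x640 float32, m along the optical axis (not along the pixel's ray), 0 where there is no reading.
- bot.camera_params(name): a dict with "mtx" (3x3 intrinsics, pixels), "T" (4x4, takes a point from camera to world coordinates). Camera axes: x right, y up, looking along -z (the intrinsics and any distortion apply to the point x, -y, -z); pixel columns grow to the right and rows downward; lengths in m; the calibration is good to about 2 mm. A picture is of the moment at which its call begins: read the wrist's pose just before it. camera_params takes no time and is no camera call; for the wrist camera it gives the pose at the moment of the call.
- bot.finish_job(): hands the job in, once; it reports no verdict.
Trained networks look in the newest picture that a camera, given by its name, has taken for a name from the list of things; names that differ only in an ending like _2 or _b are one class to them, and where a whole thing is asked for, a point or a joint stands for the part that bears it (a point fixed in the world has none). Each returns a list of dicts, best first, with "score" (0 to 1); they miss things now and then, are a little off and sometimes report something else, mostly with a low value. They report only what shows in the picture. A call takes as long as a camera call. They do not tell look-alikes from the thing itself.
- bot.outline_of(label, camera): "mask" (480x640 bool, what is visible of it) and "location" ([column, row] in pixels, amid what is visible of it).
The state is a dict: "time_s": time; "joint_positions": joint angles; "dq": joint speeds; "tau": joint torques, N m; "ee_pos": TCP position; "eef_rot": TCP orientation; "wrist_force": force on the tool from outside, world axes, zero at the start; "wrist_torque": the same for the moment, N m; "width": finger opening in m.
Only numpy, scipy, OpenCV 4.12 (cv2) and the standard library are available. Lean on these libraries where they do the work, as an engineer would, in place of code of your own. Each camera call takes 0.05 s, during which the arm holds its last target. There are 200 camera calls.

## Working session

There is one attempt and no reset: what is moved stays moved. The work goes in short steps, Python scripts to look and compute and a tool call to move; the robot and the scene stay as the last step left them, time stands still between calls to the robot, and variables do not carry over. Pictures are saved under pics/ and viewed, about 8 in all and at most 12, crops included, and the job is handed in when it is done.

Besides the shell and the picture viewer there is one more tool, called after "Call:" in YAML: its name, and indented under it one key for each argument. jog_arm: Moves the arm, as the interface text tells. Its arguments: {"type":"object","properties":{"series":{"type":"array","items":{"type":"array"}},"newtons":{"type":"number"}},"required":["series"]}

```bash
mkdir -p pics; ls; python3 - <<'E'
from workcell import bot
import cv2,numpy as np
print(bot.get_state()); print(bot.tips_ahead)
for n in ("scene","side"):
    p,d=bot.snapshot(n); cv2.imwrite(f"pics/{n}0.png",p); np.save(f"{n}0.npy",d)
    c=bot.camera_params(n); print(n,c)
    for l in ("long_plate","rack","rack_stop","bay","bay_end","short_plate","serum","jar","handpiece_stand"):
        try:
            for o in bot.outline_of(l,n)[:3]: print(l,o["score"],o["location"],o["mask"].sum())
        except Exception as e: print(l,e)
E
```

```text
pics
{'time_s': 0.0, 'joint_positions': array([-8.30109595e+01,  1.48605309e+01,  8.80114664e+01, -7.64135151e-04,
        7.72323666e+01, -1.16198880e+01]), 'dq': array([ 0.02027752,  0.00677173, -0.01976402, -0.0326969 ,  0.09771923,
        0.01060977]), 'tau': array([ 2.51060723e-03, -4.37294054e+01, -2.84002072e+01,  7.22547225e-02,
        4.11238836e-02, -1.42329027e-04]), 'ee_pos': array([ 0.17545998, -0.52071884,  0.231803  ]), 'eef_rot': array([-1.79897625e+02, -2.02910696e-02,  1.86090799e+01]), 'wrist_force': array([ 0.09161399, -0.85937213, -0.19489979]), 'wrist_torque': array([ 0.00509762, -0.01390312,  0.00390655]), 'width': 0.09298631048651061}
0.014
scene {'mtx': array([[564.97470857,   0.        , 317.40066853],
       [  0.        , 564.97470857, 249.27762258],
       [  0.        ,   0.        ,   1.        ]]), 'T': array([[-0.46307605, -0.62898893,  0.62444655,  1.38497082],
       [ 0.88612613, -0.31387728,  0.34097146,  0.4773577 ],
       [-0.01846769,  0.71123412,  0.70271258,  1.02752247],
       [ 0.        ,  0.        ,  0.        ,  1.        ]])}
long_
[... 444 characters left out ...]
27.91741805],
       [  0.        , 612.29307605, 234.18779472],
       [  0.        ,   0.        ,   1.        ]]), 'T': array([[ 0.92082166,  0.26177932, -0.28906584,  0.02130254],
       [-0.38980829,  0.64007311, -0.66208452, -1.16289767],
       [ 0.01170324,  0.72234202,  0.69143693,  1.26173544],
       [ 0.        ,  0.        ,  0.        ,  1.        ]])}
long_plate 0.85 [451.9, 344.5] 2846
long_plate 0.8 [370.0, 279.9] 441
long_plate 0.58 [288.6, 412.6] 2396
rack 0.77 [386.9, 278.8] 3267
rack_stop 0.68 [383.8, 280.7] 3442
bay 0.82 [362.9, 182.2] 3094
bay_end 0.98 [360.9, 181.9] 3165
serum 0.69 [251.0, 153.1] 314
jar 0.56 [253.9, 156.4] 322
handpiece_stand 0.91 [365.4, 362.3] 1201
```

View pics/scene0.png

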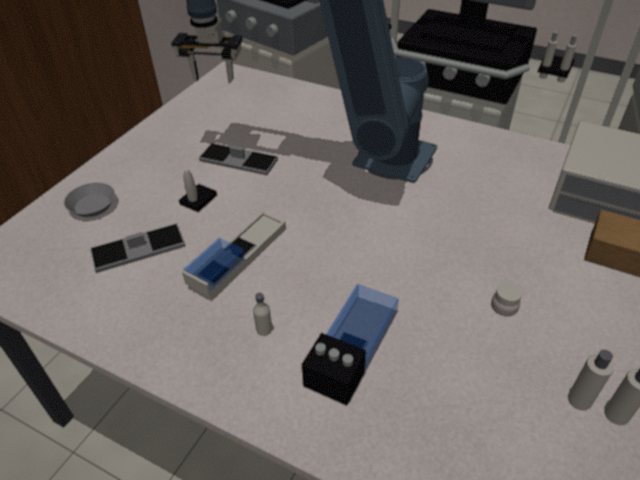

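View pics/side0.png

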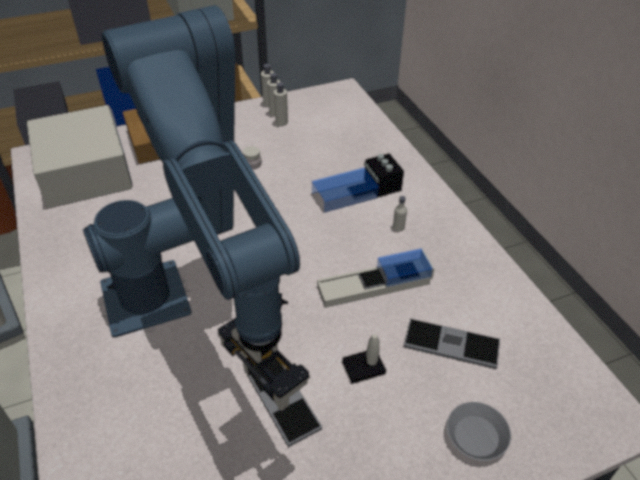

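The scene view shows three candidates: rack (245,245), counter at left (137,247) and counter near the robot (238,159). The side view has the same three at (372,279), (452,344) and (289,412). The one meant starts in the rack, so it is the first: its near end is bare at (245,243), with the blue cover behind. The bay hood is at (360,315) with its console at (335,365), the bottle at (262,318), the jar at (507,300) and the stand at (195,195).

```bash
cat > h.py <<'E'
import numpy as np,cv2
from workcell import bot
def ray(cam,uv):
    K,T=cam["mtx"],cam["T"]; uv=np.atleast_2d(uv).astype(float)
    d=np.c_[(uv[:,0]-K[0,2])/K[0,0],-(uv[:,1]-K[1,2])/K[1,1],-np.ones(len(uv))]
    return T[:3,3],d@T[:3,:3].T
def plane(cam,uv,z):
    o,d=ray(cam,uv); return o+d*((z-o[2])/d[:,2])[:,None]
def cloud(cam,dep,mask=None):
    v,u=np.nonzero((dep>0)&(mask if mask is not None else True)); o,d=ray(cam,np.c_[u,v])
    return o+d*dep[v,u][:,None],u,v
def proj(cam,P):
    K,T=cam["mtx"],cam["T"]; q=(np.atleast_2d(P)-T[:3,3])@T[:3,:3]
    return np.c_[K[0,2]+K[0,0]*q[:,0]/-q[:,2],K[1,2]-K[1,1]*q[:,1]/-q[:,2]]
def tomove(target):  # world delta -> tool mm
    from scipy.spatial.transform import Rotation as R
    s=bot.get_state(); r=R.from_euler("xyz",s["eef_rot"],degrees=True)
    return r.inv().apply(np.array(target)-s["ee_pos"])*1000
E
python3 - <<'E'
from h import *
np.set_printoptions(precision=4,suppress=True)
# top view height maps from both cameras
for n in ("scene","side"):
    c=bot.camera_params(n); d=np.load(n+"0.npy"); P,u,v=cloud(c,d)
    print(n,"table z", np.median(P[(abs(P[:,2])<.02)&(P[:,0]>.3)][:,2]))
    for nm,uvs in dict(scene=dict(plate=(247,243),cov=(213,262),coverfront=(222,245),chan=(262,232),bayroof=(360,310),console=(335,350),serum=(262,318),jar=(507,293),stand=(205,197)),side=dict(plate=(372,278),chan=(345,288),cov=(405,265),bay=(340,185),console=(382,165),stand=(360,368),serum=(400,215),jar=(253,156)))[n].items():
        o,dd=ray(c,uvs); print(nm,o+dd[0]*d[uvs[1],uvs[0]])
c=bot.camera_params("wrist"); s=bot.get_state()
print(c, s["ee_pos"])
E
```

```text
scene table z -0.00118065062080297
plate [ 0.5595 -0.1771  0.0311]
cov [ 0.6808 -0.1904  0.0676]
coverfront [ 0.6222 -0.205   0.0666]
chan [ 0.4957 -0.1729  0.018 ]
bayroof [0.6443 0.1765 0.0506]
console [0.7927 0.1879 0.0941]
serum [0.77   0.0005 0.064 ]
jar [0.4587 0.4529 0.0598]
stand [1.385  0.4774 1.0275]
side table z 0.0011209319619631675
plate [ 0.5782 -0.1899  0.0339]
chan [ 0.5001 -0.1865  0.0233]
cov [ 0.6635 -0.211   0.0713]
bay [0.6487 0.1861 0.0516]
console [0.794  0.1893 0.0857]
stand [ 0.4316 -0.4279  0.0186]
serum [ 0.7464 -0.0257  0.0688]
jar [0.4421 0.4245 0.0572]
{'mtx': array([[397.1354,   0.    , 322.8367],
       [  0.    , 397.1354, 234.1038],
       [  0.    ,   0.    ,   1.    ]]), 'T': array([[ 0.319 ,  0.916 ,  0.2433,  0.2429],
       [-0.9477,  0.3085,  0.0814, -0.4988],
       [-0.0005, -0.2566,  0.9665,  0.3851],
       [ 0.    ,  0.    ,  0.    ,  1.    ]])} [ 0.1755 -0.5212  0.2327]
```

Call:
jog_arm:
  series:
    - [93, [432, -203, 0], [0, 0, 19]]
    - [93, [432, -203, 0], [0, 0, 19]]
    - [93, [432, -203, 0], [0, 0, 19]]
    - [93, [432, -203, 0], [0, 0, 19]]
    - [93, [432, -203, 0], [0, 0, 19]]

```text
time_s: 1.5
ee_pos: [0.3537, -0.3503, 0.2328]
eef_rot: [180.0, -0.0, -0.4]
wrist_force: [1.1, 0.1, 0.2]
width: 0.0926
```

```bash
python3 -c "
from h import *
print(tomove([.50,-.19,.233]),bot.get_state())"
```

```text
[ 145.07422743 -161.37625318   -0.17287805] {'time_s': 1.5, 'joint_positions': array([-5.75826056e+01,  9.38756276e+00,  9.48700042e+01,  2.77776842e-03,
        7.57102816e+01,  3.28464371e+01]), 'dq': array([ 5.73490034e+01, -8.09762338e-01,  9.90737064e-01,  1.02340797e-02,
       -5.74253072e-01,  5.67062047e+01]), 'tau': array([-5.32229751e+00, -3.93712270e+01, -2.70984864e+01, -3.14418459e-02,
        3.23888669e-01, -1.33047134e+00]), 'ee_pos': array([ 0.35371957, -0.35028372,  0.23284921]), 'eef_rot': array([ 1.79974449e+02, -1.97003686e-02, -4.29723199e-01]), 'wrist_force': array([1.05228058, 0.09774542, 0.16296558]), 'wrist_torque': array([ 0.00677423, -0.0321163 , -0.04525305]), 'width': 0.09264933003291997}
```

Call:
jog_arm:
  series:
    - [93, [145, -161, 0], [0, 0, 0]]
    - [93, [145, -161, 0], [0, 0, 0]]
    - [93, [145, -161, 0], [0, 0, 0]]
    - [93, [145, -161, 0], [0, 0, 0]]
    - [93, [145, -161, 0], [0, 0, 0]]

```text
time_s: 2.0
ee_pos: [0.5023, -0.1868, 0.233]
eef_rot: [-180.0, -0.1, -0.2]
wrist_force: [-0.6, -0.7, 0.5]
width: 0.0931
```

```bash
python3 - <<'E'
from h import *
import pickle
print(bot.get_state()["ee_pos"])
c=bot.camera_params("wrist"); p,d=bot.snapshot("wrist"); cv2.imwrite("pics/w1.png",p); pickle.dump((c,p,d),open("w1.pkl","wb"))
print(c["T"])
E
```

```text
[ 0.50225892 -0.18680716  0.23301324]
[[-3.99473493e-03  9.66901032e-01  2.55120434e-01  5.73046632e-01]
 [-9.99991683e-01 -3.65265508e-03 -1.81461646e-03 -1.87308684e-01]
 [-8.22687583e-04 -2.55125561e-01  9.66907582e-01  3.85532108e-01]
 [ 0.00000000e+00  0.00000000e+00  0.00000000e+00  1.00000000e+00]]
```

View pics/w1.png

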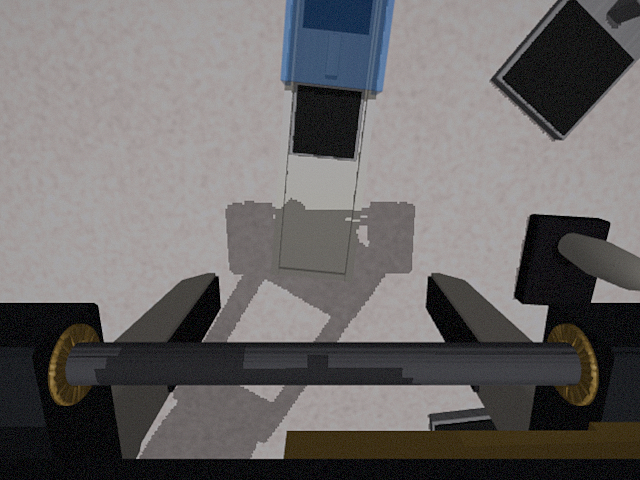

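The wrist view shows the rack end-on: the rubber near end at (327,120), with its edge running (292,154)–(356,159). The cover's front edge is near row 88 and the stop near row 271. The stand is at (565,260) and the decoy at (570,65).

```bash
python3 - <<'E'
from h import *
import pickle
np.set_printoptions(precision=4,suppress=True)
c,p,d=pickle.load(open("w1.pkl","rb"))
m=np.zeros((480,640),bool); m[90:170,285:370]=1
rub=((p.max(2)<60)&m).astype(np.uint8); rub=cv2.morphologyEx(rub,cv2.MORPH_OPEN,np.ones((3,3)))
P,u,v=cloud(c,d,rub>0); print("rub z",np.median(P[:,2]),len(P))
Q=plane(c,np.c_[u,v],.032)[:,:2]; r=cv2.minAreaRect((Q*1000).astype(np.float32)); print(r); print(cv2.boxPoints(r))
# rack body from depth
P,u,v=cloud(c,d); s=(u>255)&(u<400)&(v<285)
P=P[s]; 
h=P[(P[:,2]>.012)&(P[:,2]<.04)]; r=cv2.minAreaRect((h[:,:2]*1000).astype(np.float32)); print("rack body",r); print(cv2.boxPoints(r))
k=P[(P[:,2]>.055)&(P[:,2]<.08)]; r=cv2.minAreaRect((k[:,:2]*1000).astype(np.float32)); print("cover",r,np.median(k[:,2])); print(cv2.boxPoints(r))
f=P[(P[:,2]>.012)&(P[:,2]<.024)]; print("floor z",np.median(f[:,2]))
# per-x cross section of rack y limits
for x in np.arange(.46,.62,.02):
    a=h[abs(h[:,0]-x)<.004]; print(round(x,2),np.percentile(a[:,1],[1,99]),np.mean(np.percentile(a[:,1],[1,99])))
print("rack min x",h[:,0].min(),np.percentile(h[:,0],1))
# stop inner edge by pixel, at z=.026
print("stop px",plane(c,[(279,268),(345,274)],.026))
# the other cams
E
```

```text
rub z 0.03244405489813726 4104
((578.7857055664062, -189.71437072753906), (54.294097900390625, 56.250343322753906), 83.86659240722656)
[[ 547.921  -213.701 ]
 [ 603.8494 -219.711 ]
 [ 609.6504 -165.7277]
 [ 553.722  -159.7177]]
rack body ((521.8970336914062, -184.2309112548828), (78.38142395019531, 175.8965606689453), 83.92052459716797)
[[ 430.2928 -213.8868]
 [ 605.2001 -232.5156]
 [ 613.5013 -154.575 ]
 [ 438.594  -135.9462]]
cover ((635.96923828125, -196.61578369140625), (78.24388122558594, 62.428199768066406), 83.89144897460938) 0.06741304352658689
[[ 600.7693 -232.194 ]
 [ 662.843  -238.8372]
 [ 671.1692 -161.0375]
 [ 609.0955 -154.3944]]
floor z 0.020518031202499232
0.46 [-0.2159 -0.139 ] -0.17744440167162323
0.48 [-0.2183 -0.1414] -0.1798446224851185
0.5 [-0.2202 -0.1432] -0.18170610485827685
0.52 [-0.2221 -0.1456] -0.18385482185748175
0.54 [-0.2244 -0.1478] -0.18608607514320222
0.56 [-0.2266 -0.1497] -0.188167878264352
0.58 [-0.2287 -0.1522] -0.19045921160851767
0.6 [-0.2308 -0.1542] -0.19248501171658233
rack min x 0.4312661039188353 0.4367789427328872
stop px [[ 0.4448 -0.1445  0.026 ]
 [ 0.4384 -0.2078  0.026 ]]
```

```bash
python3 - <<'E'
import cv2,pickle,numpy as np
c,p,d=pickle.load(open("w1.pkl","rb"))
cv2.imwrite("pics/w1c.png",cv2.resize(p[60:290,230:430],None,fx=2.6,fy=2.6,interpolation=cv2.INTER_CUBIC))
E
```

```text
(no output)
```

View pics/w1c.png

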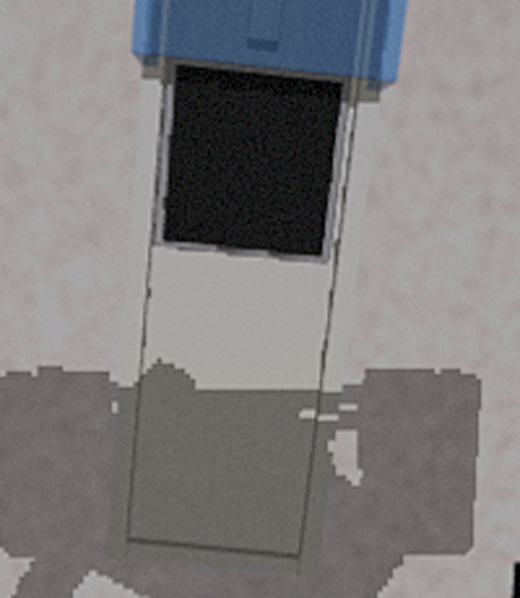

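The rack measures yaw −6.1° with its origin at (0.605, −0.193). The stop is at (0.441, −0.176), matching the text to 1 mm. The rubber top is at z 0.032 and the floor at 0.0205. The close crop confirms the choice: a plain-edged plate about 60 mm wide, tab visible under the cover. The rubber edge at rack x = −0.0545 gives a drag of about 108 mm.

Call:
jog_arm:
  series:
    - [0, [68, 3, 158], [0, 0, 6]]
    - [0, [68, 3, 158], [0, 0, 6]]
    - [0, [68, 3, 158], [0, 0, 6]]
    - [0, [68, 3, 158], [0, 0, 6]]
    - [0, [68, 3, 158], [0, 0, 6]]
  newtons: 20

```text
time_s: 2.55
ee_pos: [0.5694, -0.1884, 0.071]
eef_rot: [-179.8, 0.3, -6.2]
wrist_force: [-1.6, 0.1, -0.5]
width: 0.0576
```

```bash
python3 -c "
from h import *
s=bot.get_state();print(tomove([.570,-.1896,.0485]),s['ee_pos'],s['eef_rot'],s['width'],s['wrist_force'])"
```

```text
[ 0.8006321   1.20751949 22.48059586] [ 0.56943049 -0.18841517  0.07098884] [-179.76854952    0.27259303   -6.17447946] 0.057607758408058915 [-1.58382855  0.06390047 -0.45603693]
```

Call:
jog_arm:
  series:
    - [0, [1, 1, 10], [0, 0, 0]]
    - [0, [1, 1, 15], [0, 0, 0]]
    - [0, [1, 1, 20], [0, 0, 0]]
    - [0, [1, 1, 20], [0, 0, 0]]
    - [0, [1, 1, 20], [0, 0, 0]]

```text
time_s: 3.05
ee_pos: [0.5704, -0.1897, 0.0518]
eef_rot: [-179.8, 0.2, -6.2]
wrist_force: [-0.1, -0.5, 0.6]
width: 0.0174
```

Call:
jog_arm:
  series:
    - [0, [0, 0, 1], [0, 0, 0]]
    - [0, [0, 0, 2], [0, 0, 0]]
    - [0, [0, 0, 3], [0, 0, 0]]
    - [0, [0, 0, 3], [0, 0, 0]]

```text
time_s: 3.45
ee_pos: [0.5703, -0.1896, 0.0487]
eef_rot: [-179.8, 0.2, -6.2]
wrist_force: [0.4, -0.0, -0.1]
width: 0.0006
```

Call:
jog_arm:
  series:
    - [0, [0, 0, 1], [0, 0, 0]]
    - [0, [0, 0, 2], [0, 0, 0]]
    - [0, [0, 0, 2.5], [0, 0, 0]]
    - [0, [0, 0, 2.5], [0, 0, 0]]

```text
time_s: 3.85
ee_pos: [0.5703, -0.1896, 0.0463]
eef_rot: [-179.8, 0.2, -6.2]
wrist_force: [-1.2, 0.8, 2.8]
width: 0.0003
```

Call:
jog_arm:
  series:
    - [0, [0, 0, 1], [0, 0, 0]]
    - [0, [0, 0, 1], [0, 0, 0]]
    - [0, [0, 0, 1], [0, 0, 0]]

```text
time_s: 4.15
ee_pos: [0.5706, -0.1897, 0.0463]
eef_rot: [-179.8, 0.2, -6.2]
wrist_force: [-1.2, 0.9, 6.7]
width: 0.0001
```

Call:
jog_arm:
  series:
    - [0, [0, 0, 1.7], [0, 0, 0]]
    - [0, [-4, 0, 1.7], [0, 0, 0]]
    - [0, [-10, 0, 1.7], [0, 0, 0]]
    - [0, [-17, 0, 1.7], [0, 0, 0]]
    - [0, [-25, 0, 1.7], [0, 0, 0]]

```text
time_s: 4.65
ee_pos: [0.5477, -0.1881, 0.0463]
eef_rot: [-179.9, -0.1, -6.2]
wrist_force: [0.8, -0.5, 7.7]
width: 0.0003
```

```bash
cat >> h.py <<'E'
O=np.array([.6049,-.1933]); A=np.radians(-6.1); X=np.array([np.cos(A),np.sin(A)]); Y=np.array([-X[1],X[0]])
def look(name,cam="wrist"):
    import pickle
    c=bot.camera_params(cam); p,d=bot.snapshot(cam); pickle.dump((c,p,d),open(name+".pkl","wb")); cv2.imwrite(f"pics/{name}.png",p); return c,p,d
E
python3 - <<'E'
from h import *
c,p,d=look("w2")
print(bot.get_state()["wrist_force"])
P,u,v=cloud(c,d); q=P[:,:2]-O; x=q@X; y=q@Y
m=(abs(y)<.026)&(x>-.17)&(x<0.0)&(abs(P[:,2]-.026)<.012)
for a in np.arange(-.165,0,.01):
    s=m&(abs(x-a)<.005)
    if s.any(): print(round(a,3),s.sum(),np.round(np.median(P[s,2]),4),np.median(p[v[s],u[s]].max(1)))
E
```

```text
[ 0.91452683 -0.97588856  5.91057287]
-0.145 12 0.0204 142.0
-0.135 143 0.0205 141.0
-0.125 162 0.0205 141.0
-0.115 33 0.0205 140.0
-0.085 22 0.0203 82.5
-0.075 27 0.032 23.0
-0.065 204 0.0324 25.0
-0.055 994 0.0324 25.5
-0.045 2538 0.0325 26.0
-0.035 2625 0.0324 27.0
-0.025 2832 0.0324 39.0
-0.015 2300 0.0304 161.0
-0.005 1523 0.0305 161.0
```

View pics/w2.png

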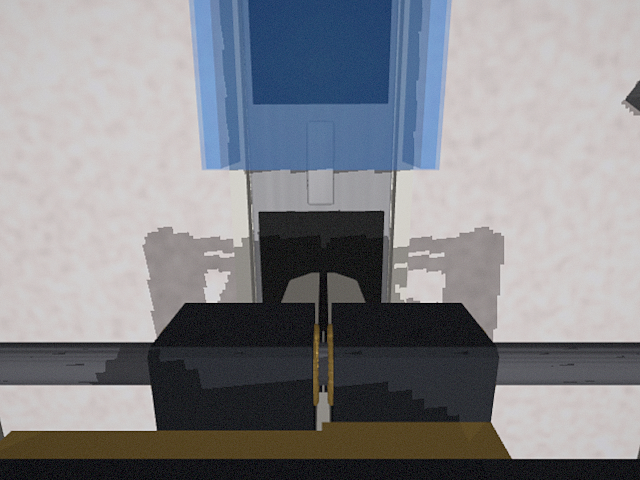

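The plate moved with the finger: about 22 mm, with the tab (320,160) already half out from under the cover. I'll carry on.

Call:
jog_arm:
  series:
    - [0, [-8, -0.2, 1.6], [0, 0, 0]]
    - [0, [-17, -0.3, 1.6], [0, 0, 0]]
    - [0, [-26, -0.5, 1.6], [0, 0, 0]]
    - [0, [-35, -0.5, 1.6], [0, 0, 0]]
    - [0, [-43, -0.5, 1.6], [0, 0, 0]]

```text
time_s: 5.2
ee_pos: [0.5056, -0.1838, 0.0463]
eef_rot: [180.0, -0.4, -6.2]
wrist_force: [2.6, -0.6, 7.8]
width: 0.0006
```

Call:
jog_arm:
  series:
    - [0, [-7, 0, 1.6], [0, 0, 0]]
    - [0, [-14, 0, 1.6], [0, 0, 0]]
    - [0, [-20, 0, 1.6], [0, 0, 0]]
    - [0, [-26, 0, 1.6], [0, 0, 0]]
    - [0, [-30, 0, 1.6], [0, 0, 0]]

```text
time_s: 5.7
ee_pos: [0.4779, -0.1819, 0.0463]
eef_rot: [179.8, -0.7, -6.2]
wrist_force: [2.7, -0.2, 8.2]
width: 0.0004
```

Call:
jog_arm:
  series:
    - [0, [-4, -0.5, 1.5], [0, 0, 0]]
    - [0, [-8, -0.8, 1.5], [0, 0, 0]]
    - [0, [-12, -1, 1.5], [0, 0, 0]]
    - [0, [-15, -1, 1.5], [0, 0, 0]]
    - [0, [-17, -1, 1.5], [0, 0, 0]]

```text
time_s: 6.2
ee_pos: [0.4633, -0.1806, 0.0463]
eef_rot: [179.7, -1.0, -6.2]
wrist_force: [1.4, -0.5, 8.8]
width: 0.0008
```

```bash
python3 - <<'E'
from h import *
c,p,d=look("w3")
s=bot.get_state(); print(s["wrist_force"],s["ee_pos"])
P,u,v=cloud(c,d); q=P[:,:2]-O; x=q@X; y=q@Y
m=(abs(y)<.035)&(x>-.17)&(x<.05)&(P[:,2]>.025)&(P[:,2]<.036)
r=m&(p[v,u].max(1)<60); 
print("far rubber x range",np.percentile(x[r&(x>-.07)],[0,.5,2,98,99.5,100]) if (r&(x>-.07)).any() else None)
t=(abs(y)<.02)&(x>-.13)&(x<-.03)&(P[:,2]>.048)&(P[:,2]<.06); print("tab",t.sum(),np.median(P[t],0),np.percentile(x[t],[1,50,99]),np.percentile(y[t],[1,50,99]))
E
```

```text
[ 0.94195588 -0.28498664  8.92980726] [ 0.4630871  -0.1805015   0.04630591]
far rubber x range [-0.06051962 -0.06011742 -0.05963531 -0.0241353  -0.02364182 -0.02256131]
tab 2284 [ 0.52346687 -0.18601233  0.05435651] [-0.09696951 -0.08176272 -0.06778482] [-0.00623684 -0.00148369  0.00343822]
```

Call:
jog_arm:
  series:
    - [0, [0, 0, -10], [0, 0, 0]]
    - [0, [0, 0, -50], [0, 0, 0]]
    - [50, [0, 0, -50], [0, 0, 0]]
    - [50, [0, 0, -50], [0, 0, 0]]
    - [50, [0, 0, -50], [0, 0, 0]]

```text
time_s: 6.75
ee_pos: [0.4617, -0.1797, 0.0958]
eef_rot: [179.7, -0.9, -6.2]
wrist_force: [-0.5, -0.4, -0.3]
width: 0.0201
```

```bash
cat >> h.py <<'E'
def mv(pos,yaw):
    from scipy.spatial.transform import Rotation as R
    s=bot.get_state(); r=R.from_euler("xyz",s["eef_rot"],degrees=True)
    t=R.from_euler("xyz",[180,0,yaw],degrees=True)
    print("shift",np.round(r.inv().apply(np.array(pos)-s["ee_pos"])*1000,1),"turn",np.round((r.inv()*t).as_rotvec(degrees=True),2),s["ee_pos"],s["eef_rot"],s["width"],s["time_s"])
E
python3 - <<'E'
from h import *
c,p,d=look("w4")
P,u,v=cloud(c,d); q=P[:,:2]-O; x=q@X; y=q@Y
t=(abs(y)<.02)&(x>-.13)&(x<-.03)&(P[:,2]>.048)&(P[:,2]<.06); print("tab",t.sum(),np.median(P[t],0))
print(cv2.minAreaRect((P[t][:,:2]*1000).astype(np.float32)))
mv([.523,-.186,.090],-6.1)
E
```

```text
tab 1289 [ 0.52307121 -0.18589407  0.05433356]
((522.4187622070312, -185.74261474609375), (9.707348823547363, 29.450239181518555), 84.0941162109375)
shift [61.7 -0.3  6.4] turn [ 0.29 -0.89 -0.1 ] [ 0.4615286  -0.17960564  0.09547224] [179.7151883   -0.88588568  -6.19962784] 0.023832310176235893 6.8
```

Call:
jog_arm:
  series:
    - [50, [61, 0, 4], [0.3, -0.9, 0]]
    - [50, [61, 0, 4], [0.3, -0.9, 0]]
    - [50, [61, 0, 4], [0.3, -0.9, 0]]
    - [50, [61, 0, 4], [0.3, -0.9, 0]]

```text
time_s: 7.2
ee_pos: [0.5211, -0.1857, 0.0914]
eef_rot: [-179.9, 0.2, -6.2]
wrist_force: [-0.9, -0.2, 0.1]
width: 0.0494
```

```bash
python3 - <<'E'
from h import *
mv([.5224,-.1857,.049],-6.1)
E
```

```text
shift [ 1.4 -0.  42.4] turn [-0.07  0.16 -0.07] [ 0.52109024 -0.18565133  0.09137239] [-1.79928106e+02  1.62092074e-01 -6.17328153e+00] 0.04941492046237431 7.2
```

Call:
jog_arm:
  series:
    - [50, [1, 0, 20], [0, 0, 0]]
    - [50, [1, 0, 36], [0, 0, 0]]
    - [50, [1, 0, 42], [0, 0, 0]]
    - [50, [1, 0, 42], [0, 0, 0]]
    - [5, [1, 0, 42], [0, 0, 0]]
  newtons: 30

```text
time_s: 7.7
ee_pos: [0.5219, -0.1859, 0.05]
eef_rot: [-179.9, 0.1, -6.2]
wrist_force: [0.0, -0.4, 0.8]
width: 0.0457
```

Call:
jog_arm:
  series:
    - [0, [0, 0, 0], [0, 0, 0]]
    - [0, [0, 0, 0], [0, 0, 0]]
    - [0, [0, 0, 0], [0, 0, 0]]
    - [0, [0, 0, 0], [0, 0, 0]]
    - [0, [0, 0, 0], [0, 0, 0]]
  newtons: 30

```text
time_s: 8.2
ee_pos: [0.522, -0.1859, 0.0502]
eef_rot: [-180.0, 0.1, -6.2]
wrist_force: [0.8, 0.8, 1.2]
width: 0.0097
```

Call:
jog_arm:
  series:
    - [0, [0, 0, -10], [0, 0, 0]]
    - [0, [0, 0, -40], [0, 0, 0]]
    - [0, [0, 0, -80], [0, 0, 0]]
    - [0, [0, 0, -120], [0, 0, 0]]
    - [0, [0, 0, -150], [0, 0, 0]]

```text
time_s: 8.7
ee_pos: [0.5225, -0.1862, 0.2032]
eef_rot: [180.0, 0.0, -6.2]
wrist_force: [0.4, -1.7, -2.6]
width: 0.0097
```

```bash
python3 - <<'E'
from h import *
import pickle
np.set_printoptions(precision=4,suppress=True)
mv([.42,.15,.2],0)
for n in("scene","side"):
    c=bot.camera_params(n); d=np.load(n+"0.npy"); p=cv2.imread(f"pics/{n}0.png")
    P,u,v=cloud(c,d); b=p[v,u].astype(int)
    m=(P[:,2]>.035)&(P[:,2]<.065)&(P[:,1]>.05)&(P[:,1]<.35)&(P[:,0]>.4)&(P[:,0]<.75)&(b[:,0]-b[:,2]>40)
    r=cv2.minAreaRect((P[m][:,:2]*1000).astype(np.float32)); print(n,m.sum(),r,np.median(P[m][:,2])); print(cv2.boxPoints(r))
E
```

```text
shift [-138.1 -323.2    3.2] turn [ 0.    0.01 -6.18] [ 0.5225 -0.1862  0.2032] [179.9975   0.0121  -6.1766] 0.00969541280856615 8.7
scene 1950 ((663.6238403320312, 189.56338500976562), (103.89314270019531, 172.27581787109375), 89.84577178955078) 0.04976888665980561
[[577.3464 137.8489]
 [749.6216 137.3851]
 [749.9012 241.2779]
 [577.6261 241.7416]]
side 1288 ((660.279296875, 185.26651000976562), (179.29869079589844, 115.87320709228516), 0.7281746864318848) 0.052683473845127615
[[569.9009 242.0591]
 [571.3735 126.1953]
 [750.6577 128.4739]
 [749.1851 244.3378]]
```

Call:
jog_arm:
  series:
    - [0, [-20, -40, 3], [0, 0, -1]]
    - [0, [-45, -85, 3], [0, 0, -2]]
    - [0, [-60, -130, 3], [0, 0, -4]]
    - [0, [-75, -175, 3], [0, 0, -6]]
    - [0, [-80, -220, 3], [0, 0, -6]]

```text
time_s: 9.2
ee_pos: [0.4647, 0.0429, 0.2006]
eef_rot: [-180.0, 0.1, -0.2]
wrist_force: [0.5, -0.1, -2.4]
width: 0.0101
```

```bash
python3 - <<'E'
from h import *
mv([.46,.188,.12],0)
E
```

```text
shift [  -5.  -145.    80.7] turn [-0.01  0.05 -0.15] [0.46471701 0.04294888 0.20064241] [-1.79994685e+02  5.04483667e-02 -1.51114289e-01] 0.01005892209436013 9.2
```

Call:
jog_arm:
  series:
    - [0, [-5, -40, 0], [0, 0, 0]]
    - [0, [-5, -85, 15], [0, 0, 0]]
    - [0, [-5, -125, 40], [0, 0, 0]]
    - [0, [-5, -145, 70], [0, 0, 0]]
    - [0, [-5, -145, 100], [0, 0, 0]]

```text
time_s: 9.7
ee_pos: [0.4597, 0.1909, 0.1003]
eef_rot: [-179.9, -0.0, 0.1]
wrist_force: [-1.2, -1.4, -3.2]
width: 0.01
```

```bash
python3 - <<'E'
from h import *
mv([.46,.188,.032],0)
c,p,d=look("w5")
E
```

```text
shift [ 0.3  2.9 68.3] turn [-0.07 -0.02  0.06] [0.45967115 0.19086361 0.10034304] [-1.79933594e+02 -1.94467158e-02  5.97986538e-02] 0.009985558532584942 9.7
```

View pics/w5.png

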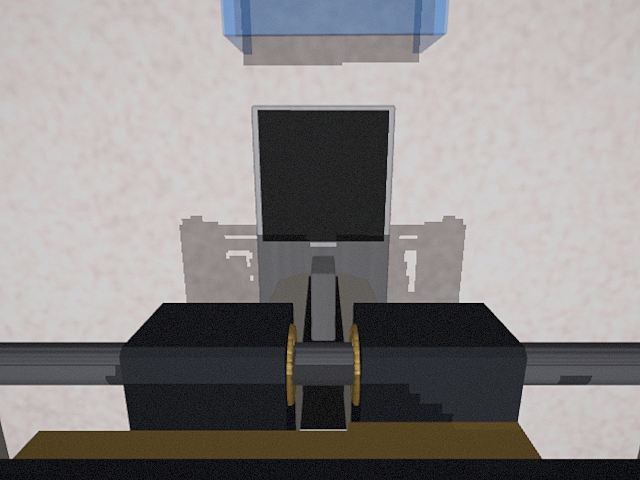

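The view shows the plate held square (rubber end at (322,175)), with the hood's front edge ahead at about row 40 and free counter between. I'll lower it now.

Call:
jog_arm:
  series:
    - [0, [0, 3, 25], [0, 0, 0]]
    - [0, [0, 3, 50], [0, 0, 0]]
    - [0, [0, 3, 60], [0, 0, 0]]
    - [0, [0, 3, 65], [0, 0, 0]]
    - [0, [0, 3, 66], [0, 0, 0]]

```text
time_s: 10.25
ee_pos: [0.4565, 0.1858, 0.0302]
eef_rot: [179.9, 0.4, -0.0]
wrist_force: [-0.2, -1.1, -2.5]
width: 0.0098
```

Call:
jog_arm:
  series:
    - [0, [0, 0, 1.5], [0, 0, 0]]
    - [0, [0, 0, 3], [0, 0, 0]]
    - [0, [0, 0, 3.5], [0, 0, 0]]
    - [0, [0, 0, 3.5], [0, 0, 0]]

```text
time_s: 10.65
ee_pos: [0.4573, 0.1859, 0.0299]
eef_rot: [180.0, 0.3, 0.0]
wrist_force: [-6.7, -2.3, 19.0]
width: 0.0096
```

Call:
jog_arm:
  series:
    - [0, [0, 0, -0.3], [0, 0, 0]]
    - [0, [0, 0, -0.3], [0, 0, 0]]
    - [50, [0, 0, -0.3], [0, 0, 0]]
    - [50, [0, 0, -0.3], [0, 0, 0]]
    - [50, [0, 0, -0.3], [0, 0, 0]]

```text
time_s: 11.15
ee_pos: [0.4575, 0.1858, 0.0302]
eef_rot: [180.0, 0.3, 0.0]
wrist_force: [0.9, 0.1, -0.5]
width: 0.0294
```

Call:
jog_arm:
  series:
    - [93, [0, 0, 0], [0, 0, 0]]
    - [93, [0, 0, -10], [0, 0, 0]]
    - [93, [0, 0, -60], [0, 0, 0]]
    - [93, [30, 0, -110], [0, 0, 0]]
    - [93, [80, 0, -150], [0, 0, 0]]

```text
time_s: 11.65
ee_pos: [0.5213, 0.1864, 0.1692]
eef_rot: [180.0, 0.2, 0.1]
wrist_force: [0.3, -0.4, -0.4]
width: 0.0689
```

Call:
jog_arm:
  series:
    - [93, [30, 0, -40], [0, 0, 0]]
    - [93, [60, 0, -60], [0, 0, 0]]
    - [93, [60, 0, -60], [0, 0, 0]]
    - [93, [60, 0, -60], [0, 0, 0]]

```text
time_s: 12.05
ee_pos: [0.5813, 0.1863, 0.2292]
eef_rot: [180.0, 0.2, 0.0]
wrist_force: [0.3, -0.0, -1.7]
width: 0.0923
```

```bash
python3 - <<'E'
from h import *
s=bot.get_state();print(s["ee_pos"],s["eef_rot"],s["width"])
c,p,d=look("w6")
E
```

```text
[0.58132146 0.18634763 0.22916336] [1.79982270e+02 1.88823026e-01 4.82844093e-02] 0.0923161255843481
```

View pics/w6.png

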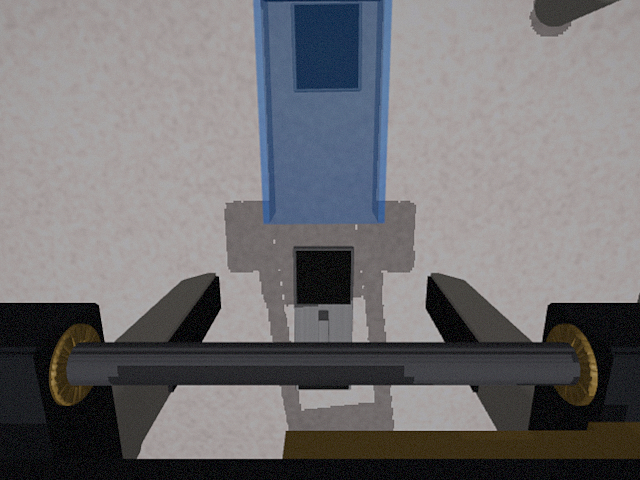

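The view shows the released plate in front of the hood (rubber at (323,275)). The hood's front edge is at row 222, and the short plate shows through the hood at (327,47) with its near edge at row 91.

```bash
cat > meas.py <<'E'
from h import *
import pickle,sys
np.set_printoptions(precision=4,suppress=True)
def rect(c,m,z):
    m=cv2.morphologyEx(m.astype(np.uint8),cv2.MORPH_OPEN,np.ones((5,5)))
    n,l,st,ce=cv2.connectedComponentsWithStats(m); i=1+np.argmax(st[1:,4])
    k,_=cv2.findContours((l==i).astype(np.uint8),cv2.RETR_EXTERNAL,cv2.CHAIN_APPROX_NONE)
    r=cv2.minAreaRect((plane(c,k[0][:,0],z)[:,:2]*1000).astype(np.float32)); b=cv2.boxPoints(r); return r,b[np.argsort(b[:,0])]
E
python3 - <<'E'
from meas import *
c,p,d=pickle.load(open("w6.pkl","rb")); b=p.astype(int)
print("short px",p[47,327],"hood",p[150,327],p[100,327], "edge",p[86:94,327].tolist())
m=np.zeros((480,640),bool); m[0:110,280:375]=1
r,bx=rect(c,m&(b[...,2]<45),.012); print("short",r,bx)
m[:]=0; m[235:306,285:365]=1
r,bx=rect(c,m&(b.max(2)<70),.012); print("long rub",r,bx)
P,u,v=cloud(c,d); q=p[v,u].astype(int)
s=(P[:,2]>.045)&(P[:,2]<.058)&(q[:,0]-q[:,2]>40)&(v<230); r=cv2.minAreaRect((P[s][:,:2]*1000).astype(np.float32)); bx=cv2.boxPoints(r); print("hood",r,bx[np.argsort(bx[:,0])])
o,dd=ray(c,(323,275)); print("rub z",(o+dd[0]*d[275,323]))
E
```

```text
short px [80 48 17] hood [131  98  79] [135 108  90] edge [[85, 54, 36], [77, 44, 18], [100, 72, 50], [121, 89, 69], [109, 76, 54], [108, 78, 58], [130, 101, 87], [134, 105, 91]]
short ((719.0397338867188, 183.14852905273438), (65.83744812011719, 53.6119270324707), 0.7909744381904602) [[685.7541 209.4975]
 [686.4942 155.8907]
 [751.5853 210.4064]
 [752.3254 156.7996]]
long rub ((508.8431396484375, 186.05755615234375), (57.156978607177734, 54.559326171875), 0.04626013711094856) [[480.2426 213.3141]
 [480.2867 158.7548]
 [537.3996 213.3603]
 [537.4437 158.801 ]]
hood ((659.2284545898438, 186.278076171875), (171.10821533203125, 103.49740600585938), 0.36684077978134155) [[573.3448 237.478 ]
 [574.0074 133.9827]
 [744.4495 238.5735]
 [745.1121 135.0782]]
rub z [0.5118 0.1861 0.0128]
```

Call:
jog_arm:
  series:
    - [93, [-48, 0, 0], [0, 0, 0]]
    - [93, [-96, 0, 20], [0, 0, 0]]
    - [93, [-140, 0, 45], [0, 0, 0]]
    - [93, [-180, 0, 75], [0, 0, 0]]
    - [93, [-188, 0, 120], [0, 0, 0]]

```text
time_s: 12.6
ee_pos: [0.3858, 0.1862, 0.1087]
eef_rot: [180.0, 0.4, 0.2]
wrist_force: [1.6, -0.1, -0.6]
width: 0.0929
```

```bash
python3 - <<'E'
from h import *
mv([.393,.186,.018],0.1)
E
```

```text
shift [ 7.8  0.2 90.7] turn [0.02 0.38 0.06] [0.38582268 0.18624244 0.10872429] [1.79977632e+02 3.81303138e-01 1.64617419e-01] 0.09285132194493138 12.6
```

Call:
jog_arm:
  series:
    - [93, [8, 0, 40], [0, 0.4, 0]]
    - [93, [8, 0, 70], [0, 0.4, 0]]
    - [93, [8, 0, 85], [0, 0.4, 0]]
    - [93, [8, 0, 90], [0, 0.4, 0]]
    - [93, [8, 0, 90], [0, 0.4, 0]]

```text
time_s: 13.1
ee_pos: [0.3912, 0.186, 0.0179]
eef_rot: [179.9, 0.2, 0.2]
wrist_force: [-0.0, -0.4, 0.6]
width: 0.0928
```

Call:
jog_arm:
  series:
    - [55, [0, 0, 0], [0, 0, 0]]
    - [55, [0, 0, 0], [0, 0, 0]]
    - [55, [0, 0, 0], [0, 0, 0]]
    - [55, [0, 0, 0], [0, 0, 0]]
    - [55, [0, 0, 0], [0, 0, 0]]
  newtons: 15

```text
time_s: 13.6
ee_pos: [0.3915, 0.1861, 0.0183]
eef_rot: [180.0, 0.1, 0.2]
wrist_force: [-0.1, 0.6, 4.0]
width: 0.0596
```

Call:
jog_arm:
  series:
    - [55, [10, 0, 0], [0, 0, 0]]
    - [55, [35, 1, 0], [0, 0, 0]]
    - [55, [65, 2, 0], [0, 0, 0]]
    - [55, [95, 3, 0], [0, 0, 0]]
    - [55, [120, 4, 0], [0, 0, -0.3]]

```text
time_s: 14.1
ee_pos: [0.5132, 0.1823, 0.0181]
eef_rot: [180.0, 0.1, 0.5]
wrist_force: [-1.9, -0.5, 5.5]
width: 0.0596
```

```bash
python3 - <<'E'
from meas import *
s=bot.get_state(); print(s["ee_pos"],s["eef_rot"],s["width"],s["wrist_force"])
c,p,d=look("w7")
cv2.imwrite("pics/w7c.png",p)
E
```

```text
[0.5132 0.1823 0.0181] [179.9535   0.1081   0.4741] 0.059592443100528684 [-1.9438 -0.453   5.458 ]
```

View pics/w7c.png

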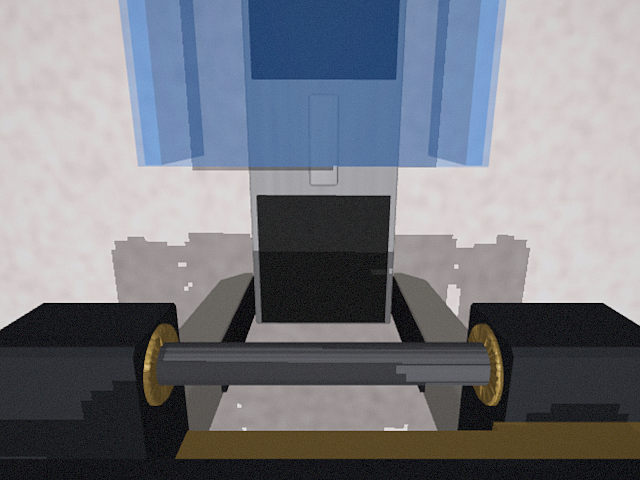

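The plate sits square in the fingers, its tab passing under the hood (323,140), with the near rubber out in the open at row 195–322. I'll creep on to contact.

Call:
jog_arm:
  series:
    - [55, [6, 0.2, 0], [0, 0, 0]]
    - [55, [12, 0.4, 0], [0, 0, -0.1]]
    - [55, [17, 0.6, 0], [0, 0, -0.1]]
    - [55, [19, 0.6, 0], [0, 0, -0.1]]
    - [55, [20, 0.6, 0], [0, 0, -0.1]]

```text
time_s: 14.65
ee_pos: [0.5374, 0.1817, 0.0186]
eef_rot: [180.0, -0.2, 0.6]
wrist_force: [-0.4, -0.1, -1.3]
width: 0.0598
```

```bash
python3 - <<'E'
from meas import *
s=bot.get_state(); print(s["ee_pos"],s["eef_rot"],s["wrist_force"])
c,p,d=look("s1","side")
cv2.imwrite("pics/s1c.png",cv2.resize(p[120:230,290:430],None,fx=5,fy=5,interpolation=cv2.INTER_CUBIC))
E
```

```text
[0.5374 0.1817 0.0186] [179.9738  -0.165    0.5582] [-0.3787 -0.074  -1.286 ]
```

View pics/s1c.png

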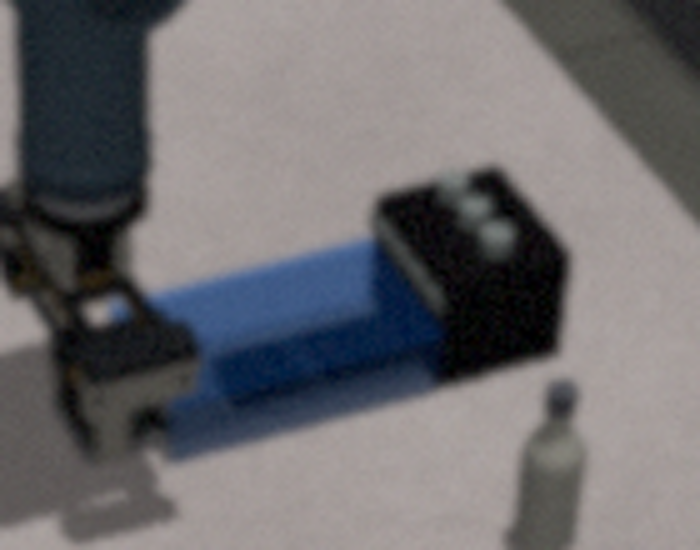

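Call:
jog_arm:
  series:
    - [55, [1, 0, 0], [0, 0, 0]]
    - [55, [2, 0, 0], [0, 0, 0]]
    - [55, [2.5, 0, 0], [0, 0, 0]]

```text
time_s: 15.0
ee_pos: [0.5394, 0.1817, 0.0185]
eef_rot: [180.0, -0.1, 0.6]
wrist_force: [-3.0, -0.4, -0.8]
width: 0.06
```

Call:
jog_arm:
  series:
    - [55, [1, 0, 0], [0, 0, 0]]
    - [55, [1.5, 0, 0], [0, 0, 0]]
    - [55, [1.5, 0, 0], [0, 0, 0]]

```text
time_s: 15.3
ee_pos: [0.5394, 0.1818, 0.0181]
eef_rot: [180.0, 0.1, 0.6]
wrist_force: [-5.7, 0.3, -0.4]
width: 0.0596
```

It stalled at x = 0.5394 with the force rising, so plates and back are in contact. I'll relax, release and look.

Call:
jog_arm:
  series:
    - [55, [0, 0, 0], [0, 0, 0]]
    - [85, [0, 0, 0], [0, 0, 0]]
    - [85, [0, 0, 0], [0, 0, 0]]
    - [85, [0, 0, 0], [0, 0, 0]]
    - [85, [0, 0, 0], [0, 0, 0]]

```text
time_s: 15.8
ee_pos: [0.5401, 0.1818, 0.0184]
eef_rot: [180.0, -0.0, 0.6]
wrist_force: [-0.1, -0.7, 0.9]
width: 0.0837
```

Call:
jog_arm:
  series:
    - [85, [0, 0, -20], [0, 0, 0]]
    - [85, [0, 0, -60], [0, 0, 0]]
    - [85, [0, 0, -110], [0, 0, 0]]
    - [85, [20, 0, -160], [0, 0, 0]]
    - [85, [50, 0, -200], [0, 0, 0]]

```text
time_s: 16.3
ee_pos: [0.5875, 0.1827, 0.2188]
eef_rot: [180.0, -0.1, 0.6]
wrist_force: [1.3, 0.4, -0.2]
width: 0.0852
```

Call:
jog_arm:
  series:
    - [85, [30, 0, -20], [0, 0, 0]]
    - [85, [50, 0, -30], [0, 0, 0]]
    - [85, [50, 0, -30], [0, 0, 0]]
    - [85, [50, 0, -30], [0, 0, 0]]

```text
time_s: 16.7
ee_pos: [0.6369, 0.1831, 0.2479]
eef_rot: [180.0, -0.0, 0.6]
wrist_force: [0.0, 0.4, 0.2]
width: 0.0849
```

```bash
python3 - <<'E'
from meas import *
s=bot.get_state(); print(s["ee_pos"],s["eef_rot"],s["wrist_force"],s["width"])
c,p,d=look("w8"); b=p.astype(int)
uv=proj(c,[[.53,.18,.012],[.65,.18,.012],[.72,.18,.012],[.573,.18,.051]]); print(uv)
u0=int(uv[:,0].mean()); 
cv2.imwrite("pics/w8c.png",cv2.resize(p[:330,u0-110:u0+110],None,fx=1.8,fy=1.8,interpolation=cv2.INTER_CUBIC)); print(u0)
E
```

```text
[0.6369 0.1831 0.2479] [179.9786  -0.0178   0.5934] [0.0018 0.421  0.2256] 0.08492470436972539
[[324.6269 302.3735]
 [326.0258 189.717 ]
 [326.9486 115.4005]
 [325.3336 277.6402]]
325
```

View pics/w8c.png

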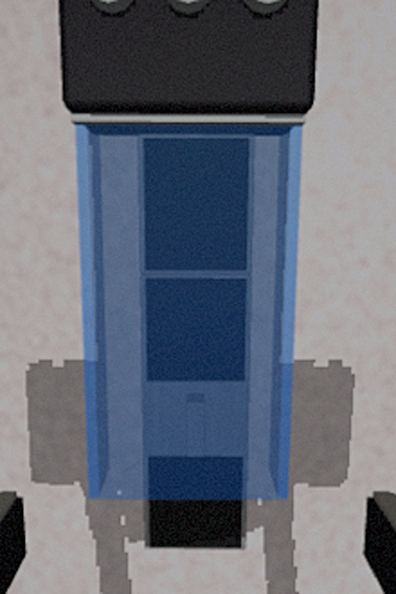

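The crop shows both plates in line and end to end, with a thin seam at crop row 272 and the near end in the open. Now the numbers.

```bash
python3 - <<'E'
from meas import *
c,p,d=pickle.load(open("w8.pkl","rb")); b=p.astype(int)
R=b[...,2]; print("column profile R", R[135:170,327].tolist())
def reg(v0,v1):
    m=np.zeros((480,640),bool); m[v0:v1,285:365]=1; return m
for n,v0,v1 in(("short",70,152),("longfar",152,215)):
    r,bx=rect(c,reg(v0,v1)&(R<45),.012); print(n,r,bx.tolist())
r,bx=rect(c,reg(282,310)&(b.max(2)<60),.012); print("near",r,bx.tolist())
P,u,v=cloud(c,d); m=(v>255)&(v<302)&(abs(u-325)<20); print("near z",np.median(P[m&(v>285),2]))
E
```

```text
column profile R [20, 26, 37, 21, 28, 31, 23, 37, 29, 18, 27, 24, 27, 28, 32, 48, 65, 50, 66, 50, 21, 21, 17, 36, 18, 24, 26, 28, 29, 20, 20, 36, 35, 20, 16]
short ((721.402099609375, 183.28076171875), (64.53526306152344, 53.38224792480469), 0.590059220790863) [[688.8612670898438, 209.63816833496094], [689.4110717773438, 156.2587432861328], [753.3931274414062, 210.3027801513672], [753.9429321289062, 156.92335510253906]]
longfar ((656.080078125, 182.64334106445312), (54.82686996459961, 53.75051498413086), 0.5900588631629944) [[628.3912963867188, 209.23486328125], [628.9448852539062, 155.4871826171875], [683.2152709960938, 209.79949951171875], [683.7688598632812, 156.05181884765625]]
near ((541.1626586914062, 181.83953857421875), (23.802690505981445, 53.02536392211914), 0.5900511741638184) [[528.9889526367188, 208.22825622558594], [529.5349731445312, 155.20570373535156], [552.7903442382812, 208.47337341308594], [553.3363647460938, 155.45082092285156]]
near z 0.012489884918407773
```

```bash
python3 -c "
from workcell import bot
print(bot.get_state()['dq'].round(2)); print(bot.finish_job())"
```

```text
[ 0.29 -0.25  1.04 -0.02 -0.01 -0.09]
the job is handed in; nothing more can be done
None
```

The job is done and handed in at about 17 s of the 67 s allowed; `finish_job` reports no verdict.

**What I did**
- **Drag:** I pressed the plate's rubber end with closed fingers at about 6–9 N and dragged it back to rack x ≈ −0.082 m. That is about 3 mm short of the stop and within the 10 mm allowed.
- **Lift and lay down:** I lifted the plate by its tab and lowered it on the counter in front of the hood, where I let go.
- **Slide in:** I took it by its long sides near the robot-side end and slid it in until it stalled at about 6 N. Then I released it and raised the arm clear.

**Last checks (wrist camera)**
- **Butted:** centres are about 115.3 mm apart against the ideal 115, so the gap is about 1 mm or less.
- **In line:** long edges are in line within about 1 mm, and the plates look parallel. All three outlines gave 0.59°.
- **Flat:** the near rubber is at 12.5 mm, so the plate lies flat.
- **Short plate:** it sits at bay x ≈ 0.148 m, still at the back.
- **Robot:** wrist force is near zero.

**Off from plan**
- **Harder touch-down:** laying the plate down peaked at about 19 N, more than I intended. I eased off before letting go.
- **Bystanders not re-measured:** I did not measure the bottle, jar or stand again at the end. The arm's path kept clear of them.

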